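Square up a frame corner and hold it

TASK

The hinged aluminium strut of the frame corner on the plywood board leans in, a few degrees short of square to the fixed rail. Pick up the set square by its orange grip, lay its outer corner into the frame's inside corner, flat on the board, blue leg along the rail and steel leg along the strut, and press it home until both legs lie flush against their bars and the strut is square. Finish while still gripping it and pressing it firmly against both bars, and leave the other things on the bench and the board alone.

Things in the scene. Friction and masses are not known exactly. Their poses are not given: they have to be found in the camera images.
- square_grip (a point): Centre of the set square's grip: an upright orange post, 24 x 24 mm, sides parallel to the legs, rising from 10 to 66 mm above the square's underside, near its centre of mass. This point is on the post's axis, 50 mm above the underside. x axis: along the blue leg, away from the corner; y axis: along the steel leg, away from the corner; z up.
- square_corner (a point): the outer corner of the set square, at its underside; same axes as the grip. It lies 42 mm in -x and 42 mm in -y from the grip's axis.
- square: The whole set square: a loose rigid L, 0.24 to 0.39 kg, starting flat on the bench. A blue and a steel leg at a right angle, each 120 mm long from the outer corner, 22 mm wide, 18 mm tall; a 10 mm thick blue web inside the angle carries the grip. Legs and bars are smooth metal (friction about 0.25). Origin on the grip's axis at the underside; same axes as the grip.
- corner (a point): Inside corner of the frame, at the height of the board's upper face (12 mm above the bench): the square's outer corner must come here. x axis: along the rail's inner face, into the open side of the frame; y axis: along the inner face that the strut has when it is square; z up.
- jig: The fixed plywood board under the frame, 215 x 215 x 12 mm, lying on the bench; it covers x and y from -75 to 140 mm about the corner point. Origin on the bench, 42 mm in x and 42 mm in y from the corner point (right below the square's grip when the square is home); same axes as the corner.
- rail: the fixed aluminium profile bar, 24 x 24 mm and 205 mm long, on the board along the corner's x axis; inner face at y = 0, from x = -65 to 140 mm; its top is 24 mm above the board; origin at the inside corner, same axes
- strut_bar: The hinged aluminium profile bar with a black end cap, 24 x 24 x 132 mm. When square its inner face is at x = 0 of the corner, from y = 3 to 135 mm; its top is 24 mm above the board. Origin on its pivot, 12 mm outside the inner face, 18 mm from the rail's face, at the board's upper face; y axis along the bar, x axis towards the open side.
- strut_end (a point): middle of the strut's inner face at its free end, half-way up (12 mm above the board)
- strut (a joint): Angle of the strut, rad: 0 = square to the rail; negative = leaning in (starts 0.06 to 0.13 rad in), positive = opened past square. Stops at -0.2 and 0.12. The pivot is slightly stiff (0.05 N m, about half a newton at the free end): the strut stays where it is left; the square's steel leg pushes it open as the square is pressed in.
- bracket: loose small aluminium angle bracket, 26 x 26 x 26 mm, on the board at x = 118, y = 118 mm from the corner point; leave alone; origin under its centre
- nut_tub: loose yellow plastic tub, 38 mm across, 22 mm high, on the board outside the rail at x = 50, y = -50 mm from the corner point; leave alone; origin under its centre
- hexdriver: loose red-handled screwdriver, 170 mm long, on the bench; leave alone
- reagent: loose amber glass bottle, 66 mm across, 140 mm high; leave alone; origin under its centre
- jar: loose clear jar with white cap, 68 mm across, 85 mm high; leave alone; origin under its centre
- beaker: loose open glass beaker, 72 mm across, 90 mm high; leave alone; origin under its centre

How it is judged:
On the way, in this order (a step that is already met when the one before it is completed fails the run):
1. the square is picked up clear of the bench (height (world z) of square_grip above 0.066 m and contact force between the fingers and square above 1 N), for 0.2 s.
2. the square is pressed home against both bars (x of square_corner in the frame of corner between -0.003 and 0.003 m and y of square_corner in the frame of corner between -0.003 and 0.003 m and z of square_corner in the frame of corner between -0.003 and 0.008 m and angle between the x axis of square_corner and the x axis of corner, either way round below 0.035 rad and angle between square_corner's own z axis and vertical below 0.08 rad and value of joint strut between -0.03 and 0.03 rad and contact force between square and rail above 1 N and contact force between square and strut_bar above 1 N and contact force between the fingers and square above 3 N), for 0.2 s.
At the end, for the whole second after the job is handed in: Square gripped (over 3 N), at rest, 0 to 8 mm above the board; its corner within 3 mm of the frame corner in x and y; parallel to the rail within 2 deg, level within 4.5 deg; strut square within 1.7 deg; it presses rail and strut with over 1 N each for the last second (all of step 2 and linear speed of square below 0.02 m/s); the arm keeps its last pose, push and grip.
It fails at once if a loose thing on the bench (screwdriver, bottle, jar, beaker) is shifted by more than 25 mm (distance of any of hexdriver, reagent, jar, beaker from where it was at the start of the episode above 0.025 m).
It fails at once if the angle bracket or the yellow tub on the board is shifted by more than 25 mm (distance of any of bracket, nut_tub from where it was at the start of the episode above 0.025 m).
It also fails if it takes over 48 s, if anything falls off the work surface, if the arm or the gripper's body presses on something with over 40 N, if the wrist force passes 120 N, or if a joint passes its speed limit or range.

ROBOT

A 7-joint arm with a two-finger parallel gripper is mounted at the origin on the work surface. World frame = base frame: x ahead of the robot, y to its left, z up, the work surface at z = 0. Lengths are in m, angles in rad, forces in N, time in s.
With the tool pointing down it reaches from about 0.425 to 0.875 m from the base axis. Payload 8.4 kg.
Tool frame: the origin (TCP) lies at the very end of the fingers, on their centre line; the grasp point (between the pads) lies 19 mm behind it; x points along the fingers, y is the direction in which the jaws open and shut, and the axes are right-handed (so a half turn about x gives the same grasp; the last joint's range is limited). The gripper opens to 85 mm and grips with 20 to 120 N. Pads are 22 mm wide; open, the fingers measure 114 mm over their backs; the gripper's body (76 mm by 85 mm) begins 54 mm behind the grasp point. The pads swing forward as they close: fully open they stand 13 mm farther back than shut.
Start: joints at [1.071, 0.333, 0.04, 1.465, -0.013, 1.343, -0.059], TCP at [0.254, -0.598, 0.196] pointing down, gripper open.
Joint ranges: [-2.58, 2.58], [-0.38, 2.09], [-1.3, 1.39], [0.25, 2.4], [-1.5, 4.64], [0.08, 2.09], [-2.65, 2.65]. Speed limits (rad/s): [2.22, 2.22, 2.79, 2.79, 3.14, 3.14, 3.14].

INTERFACE

Orientations are given as a rotation vector (axis times angle).
In Python, from station import r gives the robot as it stands. The module is installed in compiled form; this text tells all that it offers.
- The arm moves only by the tool play_rows, never from a script. Its arguments are lists of equal length, an entry for each row: "claw": the opening, from -1 (shut) to 1 (fully open), so that 0 is half open; "travel": the shift along the world's x, y, z in m, a list of three; "twist": the turn about the world's z in degrees. In form: {"claw": [claw, ...], "travel": [[tx, ty, tz], ...], "twist": [twist, ...]}. A call has 1 to 20 rows; each row shifts and turns the commanded pose from where the row before left it; what a row does not reach is not made up. A row lasts 1/12 s, in which the tool goes at most 41.7 mm and 7.16 degrees, less where a joint would pass 70% of its speed; a pose out of reach is approached as far as the arm can. A call with a gripper value outside its range is refused whole. The fingers move at their own pace and stop on an object; "squeeze" is the grip in N (left out, the last holds). Time passes only in rows, so rows that do not move let the fingers close. It gives the time, the measured TCP pose, the force and the opening at its end, in the units of the state.
- r.observe(): the state, without advancing time (a new reading comes with each control period).
- r.camera(name): name is "scene" or "top"; returns a dict with "frame" (420x560x3 uint8, red, green, blue), "vfov" (degrees; the focal length in pixels is half the picture's height over the tangent of half this angle, whatever the lens; pixels are square), "cx", "cy" (the principal point, pixels), "k1" (the pictures are not rectified: a ray, as slopes to the right and down, at radius r is drawn at 1 + k1 r^2 times it, then the intrinsics apply), "R" (3x3) and "t" (3): a world point X has camera coordinates R X + t. Camera axes: x right, y down, z forward; pixel columns grow to the right and rows downward; lengths in m; the calibration is good to about 2 mm. A picture is of the moment at which its call begins. There is no depth.
- r.job_done(): hands the job in, once; it reports no verdict.
Trained networks look in the newest picture that a camera, given by its name, has taken for a name from the list of things; names that differ only in an ending like _2 or _b are one class to them, and where a whole thing is asked for, a point or a joint stands for the part that bears it (a point fixed in the world has none). Each returns a list of dicts, best first, with "conf" (0 to 1); they miss things now and then, are a little off and sometimes report something else, mostly with a low value. They report only what shows in the picture. A call takes as long as a camera call.
- r.cut_out(camera, name): "region" (420x560 bool, what is visible of it) and "point" ([column, row] in pixels, amid what is visible of it).
The state is a dict: "t": time; "q": joint angles; "qd": joint speeds; "joint_efforts": joint torques, N m; "position": TCP position; "orientation": TCP orientation; "force": force on the tool from outside, world axes, zero at the start; "wrist_torque": the same for the moment, N m; "finger_gap": finger opening in m.
Only numpy, scipy, OpenCV 4.12 (cv2) and the standard library are available. Lean on these libraries where they do the work, as an engineer would, in place of code of your own. Each camera call takes 0.05 s, during which the arm holds its last target.

## Working session

There is one attempt and no reset: what is moved stays moved. The work goes in short steps, Python scripts to look and compute and a tool call to move; the robot and the scene stay as the last step left them, time stands still between calls to the robot, and variables do not carry over. Pictures are saved under pics/ and viewed, and the job is handed in when it is done.

Besides the shell and the picture viewer there is one more tool, called as name(argument=value, ...), one argument or row to a line, values as JSON. play_rows: Moves the arm, as the interface text tells. Its arguments: {"type":"object","properties":{"claw":{"type":"array"},"travel":{"type":"array"},"twist":{"type":"array"},"squeeze":{"type":"number"}},"required":["claw","travel","twist"]}

```bash
mkdir -p pics; python3 - <<'E'
from station import r
import cv2,numpy as np
s=r.observe();print({k:np.round(v,3).tolist() for k,v in s.items()})
for n in ("scene","top"):
    c=r.camera(n);cv2.imwrite(f"pics/{n}0.png",c["frame"][:,:,::-1])
    print(n,c["vfov"],c["cx"],c["cy"],c["k1"],np.round(c["R"],4).tolist(),np.round(c["t"],4).tolist())
    for k in ("square_grip","square","jig","rail","strut_bar","bracket","nut_tub","hexdriver","reagent","jar","beaker"):
        print(k,[(round(d["conf"],2),np.round(d["point"]).tolist(),int(d["region"].sum())) for d in r.cut_out(n,k)][:3])
E
```

```text
{'t': 0.0, 'q': [1.071, 0.334, 0.04, 1.466, -0.013, 1.343, -0.058], 'qd': [-0.001, 0.001, -0.001, -0.001, 0.002, 0.0, -0.001], 'joint_efforts': [-0.002, -65.854, 1.364, -40.557, 0.017, 0.012, -0.0], 'position': [0.253, -0.598, 0.195], 'orientation': [2.001, 0.408, -2.002], 'force': [-0.287, -0.795, -0.973], 'wrist_torque': [0.009, -0.038, 0.001], 'finger_gap': 0.086}
scene 55.25745423641504 289.8445130616689 205.54964111080037 0.022725128485441858 [[0.2348, 0.972, -0.004], [0.7826, -0.1915, -0.5923], [-0.5766, 0.1359, -0.8057]] [-0.1404, -0.3902, 1.5723]
square_grip [(0.75, [335.0, 184.0], 602)]
square [(0.86, [335.0, 187.0], 604), (0.46, [193.0, 225.0], 140)]
jig [(0.78, [215.0, 219.0], 3905)]
rail [(0.64, [202.0, 219.0], 492), (0.37, [215.0, 216.0], 3738)]
strut_bar [(0.95, [221.0, 198.0], 446)]
bracket [(0.6, [250.0, 220.0], 72), (0.17, [220.0, 200.0], 397)]
nut_tub []
hexdriver [(0.82, [309.0, 280.0], 315)]
reagent [(0.65, [137.0, 199.0], 728)]
jar [(0.81, [408.0, 150.0], 571)]
beaker [(0.71, [117.0, 243.0], 785)]
top 42.71606465467332 280.1395966763698 209.4707740285414 -0.16948764830278362 [[0.0053, -1.0, 0.0042], [-0.985, -0.006, -0.1725], [0.1725, -0.0033, -0.985]] [0.0044, 0.5656, 1.6028]
square_grip [(0.57, [226.0, 239.0], 654), (0.27, [347.0, 235.0], 4341)]
square [(0.68, [227.0, 234.0], 590)]
jig [(0.92, [351.0, 235.0], 4359)]
rail [(0.86, [365.0, 225.0], 590)]
strut_bar []
bracket []
nut_tub [(0.6, [376.0, 220.0], 111)]
hexdriver [(0.76, [280.0, 148.0], 242), (0.34, [130.0, 260.0], 472)]
reagent [(0.98, [424.0, 264.0], 532)]
jar [(0.61, [130.0, 257.0], 511), (0.61, [341.0, 251.0], 365), (0.56, [347.0, 237.0], 4345)]
beaker [(0.92, [445.0, 209.0], 514), (0.55, [349.0, 237.0], 4398)]
```

```bash
python3 - <<'E'
import cv2
a=cv2.imread("pics/scene0.png");b=cv2.imread("pics/top0.png")
cv2.imwrite("pics/s0z.png",cv2.resize(a[120:320,90:440],None,fx=2.28,fy=2.28,interpolation=cv2.INTER_CUBIC))
cv2.imwrite("pics/t0a.png",cv2.resize(b[170:300,290:420],None,fx=4.6,fy=4.6,interpolation=cv2.INTER_CUBIC))
cv2.imwrite("pics/t0b.png",cv2.resize(b[180:290,170:290],None,fx=5,fy=5,interpolation=cv2.INTER_CUBIC))
E
```

```text
(no output)
```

View pics/top0.png

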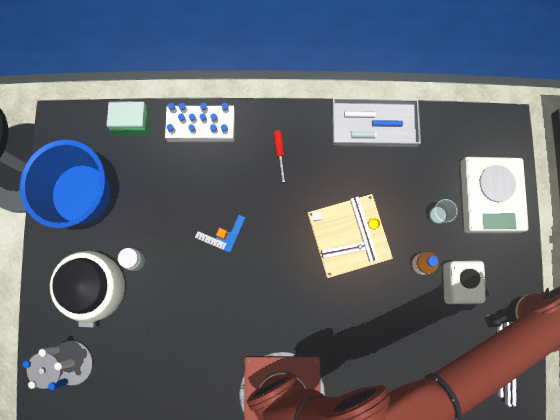

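View pics/s0z.png

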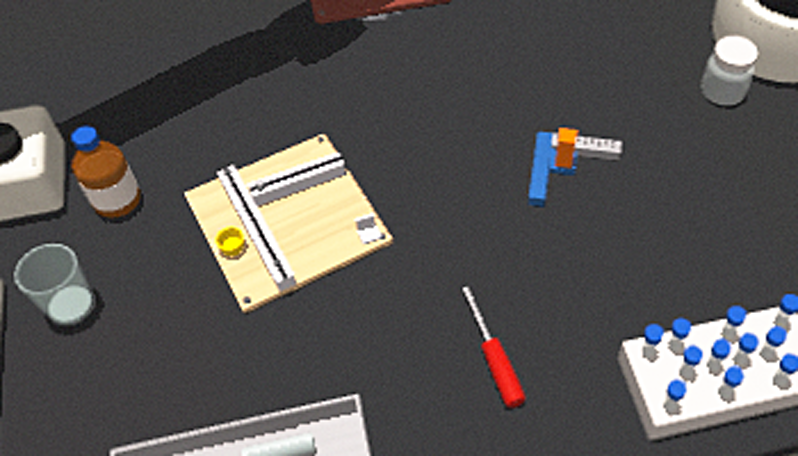

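View pics/t0a.png

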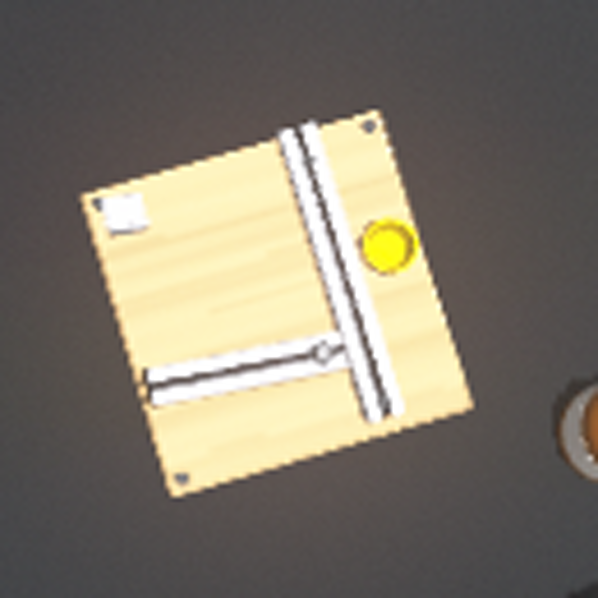

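View pics/t0b.png

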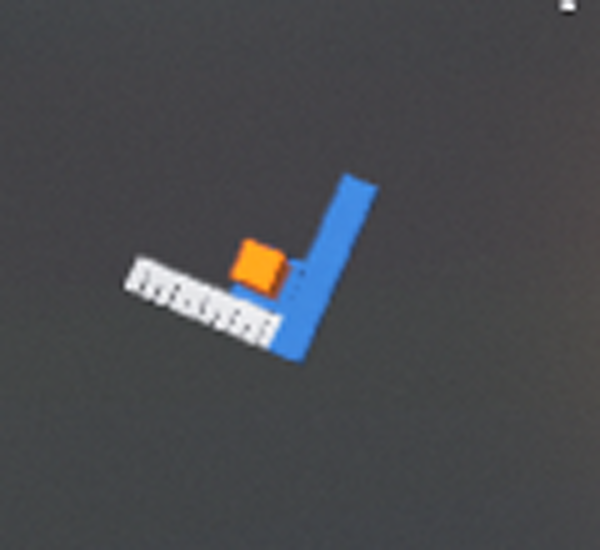

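The top view shows the square at about (226,238), corner towards the lower right, and the frame corner near (368,246). The rail runs up-left and the strut runs left. Next I'll fit poses by matching silhouettes in both views.

```bash
cat > h.py <<'E'
import numpy as np,cv2
from scipy.optimize import minimize
def proj(c,X):
    X=np.atleast_2d(X);P=X@np.array(c["R"]).T+np.array(c["t"])
    s=P[:,:2]/P[:,2:];r2=(s**2).sum(1,keepdims=True);s=s*(1+c["k1"]*r2)
    f=210/np.tan(np.radians(c["vfov"]/2));return s*f+[c["cx"],c["cy"]]
def box(x0,x1,y0,y1,z0,z1):
    return np.array([[x,y,z] for x in(x0,x1) for y in(y0,y1) for z in(z0,z1)])/1000.
def T(X,x,y,a,z=0):
    c,s=np.cos(a),np.sin(a);return X@np.array([[c,s,0],[-s,c,0],[0,0,1]])+[x,y,z]
SQ=[box(0,120,0,22,0,18),box(0,22,22,120,0,18),box(22,56,22,56,0,10),box(30,54,30,54,10,66)]
def frame(th):
    st=box(-12,12,-15,117,12,36); st=T(st,0,0,0)  # strut about pivot (-12,18)
    return [box(-75,140,-75,140,0,12),box(-65,140,-24,0,12,36),T(st,-.012,.018,th)]
def render(c,boxes,pose,S=6,z=0,win=None):
    u0,v0,u1,v1=win
    m=np.zeros(((v1-v0)*S,(u1-u0)*S),np.uint8)
    for b in boxes:
        p=proj(c,T(b,*pose,z))-[u0-.5,v0-.5]
        h=cv2.convexHull(p.astype(np.float32))[:,0]
        cv2.fillConvexPoly(m,np.round((h*S-.5)*16).astype(np.int32),255,shift=4)
    return cv2.resize(m,(u1-u0,v1-v0),interpolation=cv2.INTER_AREA)/255.
def soft(c,win,lo,hi,bgq=None):
    u0,v0,u1,v1=win;f=c["frame"][v0:v1,u0:u1].astype(float)
    bg=np.median(f.reshape(-1,3)[f.max(2).ravel()<100],0)
    d=np.abs(f-bg).max(2);return np.clip((d-lo)/(hi-lo),0,1)
def fit(cams,masks,wins,boxes,p0,z=0):
    def J(p): return sum(((render(c,boxes,p,z=z,win=w)-m)**2).sum() for c,m,w in zip(cams,masks,wins))
    best=None
    for st in (.012,.004,.0015):
        s=np.array([st,st,st*8]);sim=np.vstack([p0]+[np.array(p0)+s*np.eye(3)[i] for i in range(3)])
        o=minimize(J,p0,method="Nelder-Mead",options=dict(initial_simplex=sim,xatol=1e-5,fatol=1e-3));p0=o.x
    return o.x,o.fun
E
cat > m.py <<'E'
from h import *
from station import r
C={n:r.camera(n) for n in("scene","top")}
import pickle;pickle.dump(C,open("c0.pkl","wb"))
E
python3 m.py; cat > f.py <<'E'
from h import *
import pickle
C=pickle.load(open("c0.pkl","rb"))
S,Tp=C["scene"],C["top"]
def unproj(c,u,v,z):
    from scipy.optimize import fsolve
    return fsolve(lambda q:(proj(c,[[q[0],q[1],z]])-[[u,v]])[0],[.6,0])
print("sq corner",unproj(Tp,230,251,0),"frame",unproj(Tp,365,246,.012))
w={"scene":(310,165,370,220),"top":(185,205,255,262)}
wf={"scene":(160,170,270,262),"top":(298,185,402,285)}
a=unproj(Tp,230,251,0);b=unproj(Tp,365,246,.012)
for nm in (["scene"],["top"],["scene","top"]):
    cs=[C[n] for n in nm]
    p,f=fit(cs,[soft(c,w[n],15,70) for c,n in zip(cs,nm)],[w[n] for n in nm],SQ,[*a,-.35]); print("sq",nm,np.round(p,4),np.degrees(p[2]).round(2),f)
    if len(nm)>1: psq=p
    p,f=fit(cs,[soft(c,wf[n],15,90) for c,n in zip(cs,nm)],[wf[n] for n in nm],frame(-.08),[*b,.25]); print("fr",nm,np.round(p,4),np.degrees(p[2]).round(2),f)
pf=p
for n in C:
    im=cv2.resize(C[n]["frame"][:,:,::-1],None,fx=4,fy=4,interpolation=cv2.INTER_CUBIC)
    for bs,pp in((SQ,psq),(frame(-.09),pf)):
        for bx in bs:
            h=cv2.convexHull(((proj(C[n],T(bx,*pp))+.5)*4).astype(np.float32)).astype(int)
            cv2.polylines(im,[h],True,(0,0,255),1)
    for k,ww in((0,w[n]),(1,wf[n])):
        cv2.imwrite(f"pics/ov_{n}{k}.png",im[ww[1]*4:ww[3]*4,ww[0]*4:ww[2]*4])
ims=[cv2.imread(f"pics/ov_{n}{k}.png") for k in(0,1) for n in("scene","top")]
cv=np.zeros((600,800,3),np.uint8)
for im,(y,x) in zip(ims,[(0,0),(0,420),(228,0),(228,420)]):
    im=im[:600-y,:800-x] ; 
    im=im[:min(im.shape[0],372 if y else 228)];cv[y:y+im.shape[0],x:x+im.shape[1]]=im
cv2.imwrite("pics/ov.png",cv)
E
python3 f.py
```

```text
sq corner [0.44111825 0.16380941] frame [ 0.45770894 -0.25851213]
sq ['scene'] [ 0.4305  0.1618 -0.3878] -22.22 47.64773078377357
fr ['scene'] [ 0.4655 -0.2539  0.2875] 16.47 135.75725951557092
sq ['top'] [ 0.4369  0.1648 -0.3966] -22.72 10.137181694262537
fr ['top'] [ 0.4704 -0.2518  0.2857] 16.37 104.0399538638985
sq ['scene', 'top'] [ 0.4354  0.1643 -0.3988] -22.85 149.32067424798473
fr ['scene', 'top'] [ 0.4692 -0.2527  0.2874] 16.47 354.02919184928874
```

View pics/ov.png

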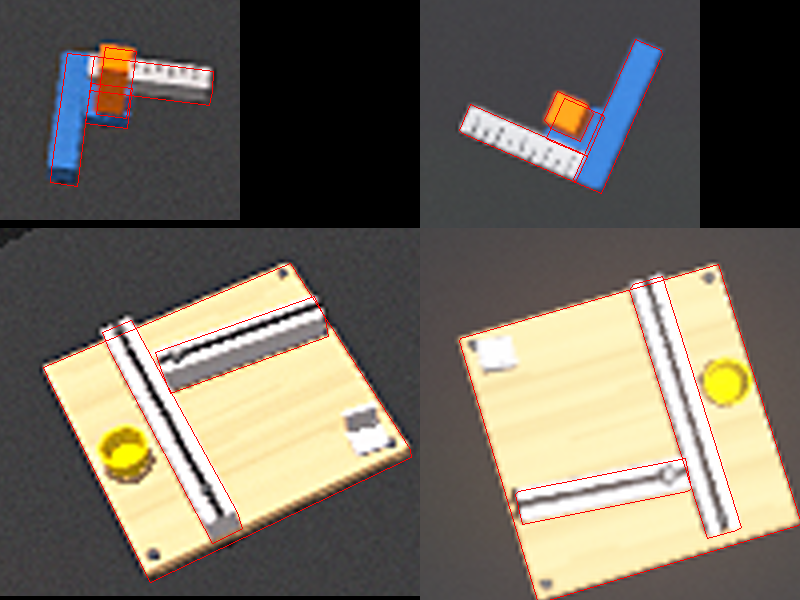

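```bash
cat > f2.py <<'E'
import h;from h import *
import pickle
C=pickle.load(open("c0.pkl","rb"))
w={"scene":(310,165,370,220),"top":(185,205,255,262)}
wf={"scene":(160,170,270,262),"top":(298,185,402,285)}
for d in (0,.5):
    D={n:dict(c,cx=c["cx"]-d,cy=c["cy"]-d) for n,c in C.items()}
    for nm in (["scene"],["top"]):
        cs=[D[n] for n in nm]
        p,f=fit(cs,[soft(c,w[n],10,45) for c,n in zip(cs,nm)],[w[n] for n in nm],SQ,[.435,.164,-.39])
        o=[]
        for th in(-.06,-.08,-.1,-.12):
            q,g=fit(cs,[soft(c,wf[n],15,60) for c,n in zip(cs,nm)],[wf[n] for n in nm],frame(th),[.469,-.252,.287]);o.append((g,th,q))
        g,th,q=min(o,key=lambda e:e[0])
        print(d,nm,np.round(p,4),round(f,1),"fr",np.round(q,4),th,round(g,1),"diff",np.round(q-p,4))
E
python3 f2.py
```

```text
0 ['scene'] [ 0.4313  0.1616 -0.3841] 41.1 fr [ 0.4655 -0.254   0.2867] -0.06 96.7 diff [ 0.0342 -0.4156  0.6708]
0 ['top'] [ 0.4369  0.1648 -0.397 ] 21.1 fr [ 0.4703 -0.2518  0.2852] -0.06 88.5 diff [ 0.0334 -0.4166  0.6823]
0.5 ['scene'] [ 0.4339  0.1625 -0.385 ] 40.5 fr [ 0.4677 -0.2529  0.288 ] -0.12 96.0 diff [ 0.0338 -0.4154  0.673 ]
0.5 ['top'] [ 0.4353  0.163  -0.3943] 21.4 fr [ 0.4686 -0.2534  0.2851] -0.06 88.3 diff [ 0.0334 -0.4164  0.6794]
```

```bash
python3 - <<'E'
from station import r
import numpy as np
from scipy.spatial.transform import Rotation as R
s=r.observe();M=R.from_rotvec(s["orientation"]).as_matrix();print(M.round(3),s["position"])
y=M[:,1];print("jaw yaw",np.degrees(np.arctan2(y[1],y[0])),"az",np.degrees(np.arctan2(s["position"][1],s["position"][0])))
E
```

```text
[[-0.     0.39  -0.921]
 [ 0.    -0.921 -0.39 ]
 [-1.    -0.    -0.   ]] [ 0.25358407 -0.59846157  0.19601615]
jaw yaw -67.03680481809214 az -67.03633561272773
```

play_rows(
  claw=[1,1,1,1,1,1,1,1,1,1,1,1],
  travel=[
    [0.03,0.022,0.002],
    [0.03,0.022,0.002],
    [0.03,0.022,0.002],
    [0.03,0.022,0.002],
    [0.03,0.022,0.002],
    [0.03,0.022,0.002],
    [0.03,0.022,0.002],
    [0.03,0.022,0.002],
    [0.03,0.022,0.002],
    [0.03,0.022,0.002],
    [0,0,0],
    [0,0,0],
  ],
  twist=[2,2,2,2,2,2,2,2,2,2,0,0],
  squeeze=60,
)

```text
t: 2.3
position: [0.5558, -0.3757, 0.2157]
orientation: [1.781, 0.707, -1.779]
force: [-1.3, -1.3, -1.3]
finger_gap: 0.0857
```

play_rows(
  claw=[1,1,1,1,1,1,1,1,1,1,1,1,1,1,1,1,1,1,1,1],
  travel=[
    [-0.004,0.033,-0.004],
    [-0.004,0.033,-0.004],
    [-0.004,0.033,-0.004],
    [-0.004,0.033,-0.004],
    [-0.004,0.033,-0.004],
    [-0.004,0.033,-0.004],
    [-0.004,0.033,-0.004],
    [-0.004,0.033,-0.004],
    [-0.004,0.033,-0.004],
    [-0.004,0.033,-0.004],
    [-0.004,0.033,-0.004],
    [-0.004,0.033,-0.004],
    [-0.004,0.033,-0.004],
    [-0.004,0.033,-0.004],
    [-0.004,0.033,-0.004],
    [-0.004,0.033,-0.004],
    [0,0.018,0],
    [0,0.018,0],
    [0,0,0],
    [0,0,0],
  ],
  twist=[1.5,1.5,1.5,1.5,1.5,1.5,1.5,1.5,1.5,1.5,1.5,1.5,1.5,1.5,1.5,2.1,0,0,0,0],
)

```text
t: 3.97
position: [0.4897, 0.185, 0.152]
orientation: [1.491, 0.997, -1.492]
force: [1.0, -1.5, -0.0]
finger_gap: 0.0855
```

```bash
cat > st.py <<'E'
from station import r
import numpy as np
from scipy.spatial.transform import Rotation as R
s=r.observe();M=R.from_rotvec(s["orientation"]).as_matrix();y=M[:,1]
print("t",round(s["t"],2),"pos",np.round(s["position"],4),"jaw",np.degrees(np.arctan2(y[1],y[0])).round(2),"tilt",np.degrees(np.arccos(-M[2,0])).round(2),"F",np.round(s["force"],1),"tq",np.round(s["wrist_torque"],2),"gap",np.round(s["finger_gap"],4))
E
python3 st.py
```

```text
t 3.97 pos [0.4897 0.185  0.152 ] jaw -22.44 tilt 0.02 F [ 1.  -1.5 -0. ] tq [-0.02 -0.01 -0.01] gap 0.0855
```

play_rows(
  claw=[1,1,1,1,1,1,1,1],
  travel=[
    [0,0,-0.02],
    [0,0,-0.02],
    [0,0,-0.015],
    [0,0,-0.01],
    [0,0,-0.005],
    [0,0,0],
    [0,0,0],
    [0,0,0],
  ],
  twist=[0,0,0,0,0,0,0,0],
)

```text
t: 4.63
position: [0.4903, 0.1855, 0.083]
orientation: [1.493, 0.997, -1.491]
force: [-0.3, -0.2, -0.0]
finger_gap: 0.0854
```

```bash
cat > pic.py <<'E'
import sys,cv2,numpy as np
from station import r
n=sys.argv[1];w={}
S=r.camera("scene")["frame"][:,:,::-1];T=r.camera("top")["frame"][:,:,::-1]
a=list(map(int,sys.argv[2].split(",")));b=list(map(int,sys.argv[3].split(",")))
def cr(f,q): return cv2.resize(f[q[1]:q[3],q[0]:q[2]],(400,400*(q[3]-q[1])//(q[2]-q[0])),interpolation=cv2.INTER_CUBIC)
A,B=cr(S,a),cr(T,b);h=max(len(A),len(B));o=np.zeros((h,800,3),np.uint8);o[:len(A),:400]=A;o[:len(B),400:]=B
cv2.imwrite(f"pics/{n}.png",o)
E
python3 pic.py g1 290,130,390,230 180,190,280,290; python3 st.py
```

```text
t 4.73 pos [0.4902 0.1857 0.0829] jaw -22.44 tilt 0.08 F [ 0.4 -0.8 -0.4] tq [0.04 0.01 0.01] gap 0.0851
```

View pics/g1.png

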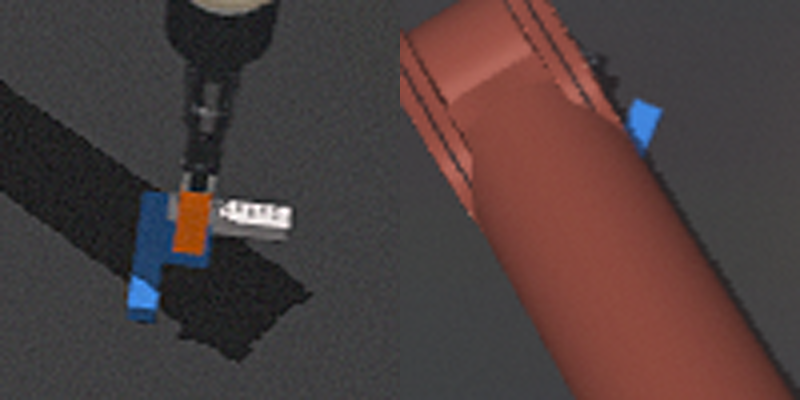

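The scene view shows the fingers in line above the orange post at about (337,185) in the full frame. In the top view the arm hides the square. I'll descend and close.

play_rows(
  claw=[1,1,1,1,1,1,-1,-1,-1,-1,-1,-1,-1,-1,-1,-1],
  travel=[
    [0,0,-0.018],
    [0,0,-0.018],
    [0,0,-0.01],
    [0,0,-0.007],
    [0,0,0],
    [0,0,0],
    [0,0,0],
    [0,0,0],
    [0,0,0],
    [0,0,0],
    [0,0,0],
    [0,0,0],
    [0,0,0],
    [0,0,0],
    [0,0,0],
    [0,0,0],
  ],
  twist=[0,0,0,0,0,0,0,0,0,0,0,0,0,0,0,0],
  squeeze=70,
)

```text
t: 6.07
position: [0.4898, 0.1856, 0.0297]
orientation: [1.492, 0.997, -1.491]
force: [-1.4, -0.3, 6.1]
finger_gap: 0.0186
```

```bash
python3 st.py
```

```text
t 6.07 pos [0.4898 0.1856 0.0297] jaw -22.44 tilt 0.03 F [-1.4 -0.3  6.1] tq [-0.17  0.49 -0.  ] gap 0.0186
```

play_rows(
  claw=[-1,-1],
  travel=[
    [0,0,0],
    [0,0,0],
  ],
  twist=[0,0],
)

```text
t: 6.23
position: [0.4898, 0.1856, 0.0296]
orientation: [1.492, 0.997, -1.491]
force: [-1.5, -0.7, 6.4]
finger_gap: 0.0189
```

```bash
python3 st.py;python3 pic.py g2 290,130,390,230 180,190,280,290
```

```text
t 6.23 pos [0.4898 0.1856 0.0296] jaw -22.44 tilt 0.03 F [-1.5 -0.7  6.4] tq [-0.2   0.5  -0.03] gap 0.0189
```

View pics/g2.png

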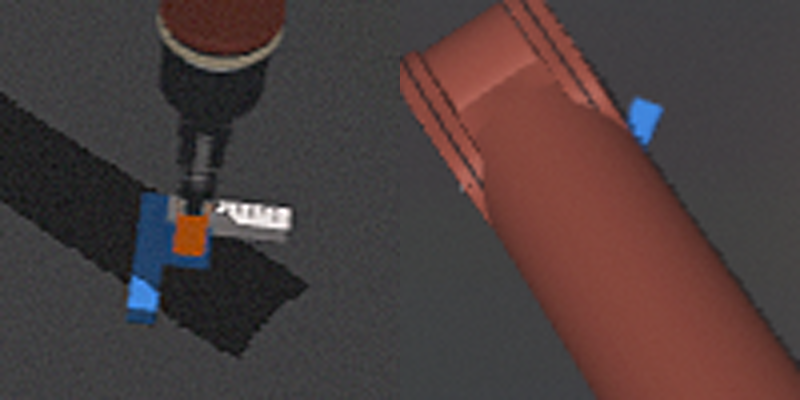

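```bash
python3 - <<'E'
from station import r
import cv2,sys
sys.path.insert(0,'.')
from h import *
c=r.camera("scene");c=dict(c,cx=c["cx"]-.5,cy=c["cy"]-.5)
u0,v0=305,150;k=10
im=cv2.resize(c["frame"][v0:v0+60,u0:u0+65,::-1],None,fx=k,fy=k,interpolation=cv2.INTER_CUBIC)
im=cv2.convertScaleAbs(im,alpha=1.6)
for b in SQ:
    for e in [(0,1),(0,2),(0,4),(1,3),(1,5),(2,3),(2,6),(3,7),(4,5),(4,6),(5,7),(6,7)]:
        p=((proj(c,T(b,.4348,.1628,-.391))[list(e)]+.5-[u0,v0])*k).astype(int);cv2.line(im,p[0].tolist(),p[1].tolist(),(0,255,0),1)
s=r.observe();p=((proj(c,[s["position"]])[0]+.5-[u0,v0])*k).astype(int);cv2.circle(im,p.tolist(),5,(255,0,255),-1)
cv2.imwrite("pics/g3.png",im)
E
```

```text
(no output)
```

View pics/g3.png

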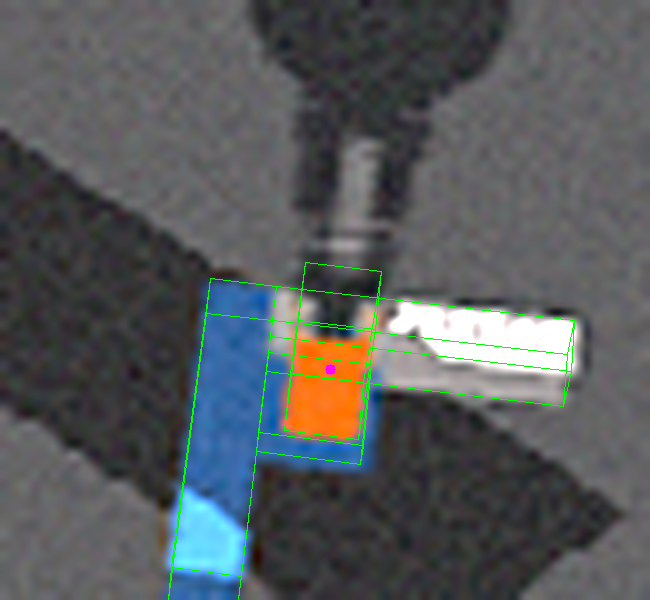

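```bash
python3 - <<'E'
from station import r
from h import *
c=r.camera("scene");c=dict(c,cx=c["cx"]-.5,cy=c["cy"]-.5)
d=np.array([np.cos(-.391),np.sin(-.391),0]);e=np.array([-d[1],d[0],0])
def P(x): return proj(c,[x])[0].round(1)
for nm,z,o in(("g1",.0829,.05),("g1",.096,.05),("g2",.03,.016),("g2",.05,.016)):
    p=np.array([.4898,.1856,z])
    print(nm,z,"tcp",P(p),"+x",P(p+o*d),"-x",P(p-o*d),"+y",P(p+o*e),"-y",P(p-o*e))
i=c["frame"];f=cv2.resize(cv2.convertScaleAbs(i[100:240,290:390,::-1],alpha=2.5),None,fx=4.2,fy=4.2,interpolation=cv2.INTER_CUBIC);cv2.imwrite("pics/g4.png",f)
E
```

```text
g1 0.0829 tcp [339.1 175.6] +x [337.7 188. ] -x [340.3 163.8] +y [355.2 177.5] -y [323.1 173.8]
g1 0.096 tcp [339.5 172.8] +x [338.1 185.3] -x [340.8 161. ] +y [355.8 174.7] -y [323.3 171. ]
g2 0.03 tcp [337.5 186.3] +x [337.1 190.2] -x [337.9 182.5] +y [342.5 186.9] -y [332.5 185.8]
g2 0.05 tcp [338.1 182.4] +x [337.7 186.2] -x [338.5 178.5] +y [343.1 182.9] -y [333.  181.8]
```

View pics/g4.png

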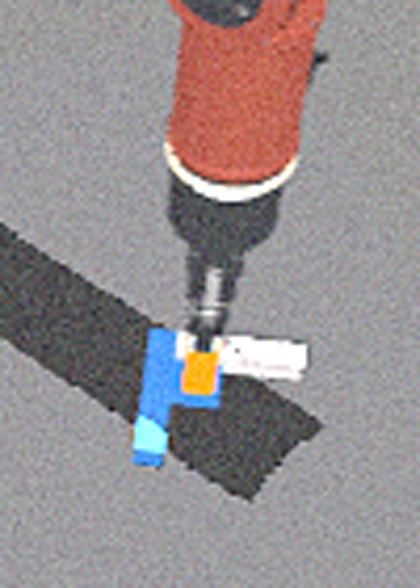

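play_rows(
  claw=[-1,-1,-1,-1,-1,-1],
  travel=[
    [0,0,0.005],
    [0,0,0.01],
    [0,0,0.01],
    [0,0,0.01],
    [0,0,0],
    [0,0,0],
  ],
  twist=[0,0,0,0,0,0],
)

```text
t: 6.93
position: [0.4902, 0.1857, 0.0649]
orientation: [1.493, 0.997, -1.49]
force: [0.3, -1.0, -2.7]
finger_gap: 0.0186
```

```bash
python3 st.py;python3 pic.py g5 290,130,390,230 180,190,280,290
```

```text
t 6.93 pos [0.4902 0.1857 0.0649] jaw -22.45 tilt 0.1 F [ 0.3 -1.  -2.7] tq [-0.04  0.01 -0.07] gap 0.0186
```

View pics/g5.png

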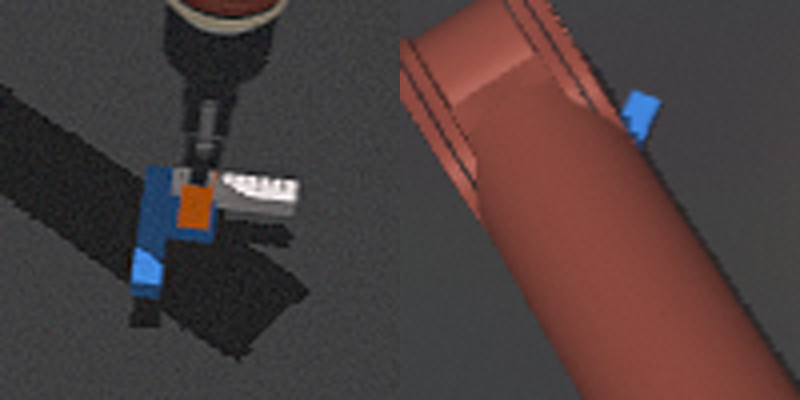

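The square lifted cleanly: there is shadow under it and the force reading is about 2.7 N. I'll carry it over to the open side of the frame and turn it by 38.8°.

play_rows(
  claw=[-1,-1,-1,-1,-1,-1,-1,-1,-1,-1,-1,-1,-1,-1,-1,-1,-1,-1,-1,-1],
  travel=[
    [0,0,0.015],
    [0,0,0.015],
    [0,0,0.015],
    [0.0018,-0.023,0],
    [0.0018,-0.025,0],
    [0.0018,-0.025,0],
    [0.0018,-0.025,0],
    [0.0018,-0.025,0],
    [0.0018,-0.025,0],
    [0.0018,-0.025,0],
    [0.0018,-0.025,0],
    [0.0018,-0.025,0],
    [0.0018,-0.025,0],
    [0.0018,-0.025,0],
    [0.0018,-0.025,0],
    [0.0018,-0.025,0],
    [0.0018,-0.025,0],
    [0.0018,-0.02,0],
    [0,0,0],
    [0,0,0],
  ],
  twist=[0,0,0,2.6,2.6,2.6,2.6,2.6,2.6,2.6,2.6,2.6,2.6,2.6,2.6,2.6,2.6,2.45,0,0],
)

```text
t: 8.7
position: [0.5159, -0.1836, 0.1081]
orientation: [0.998, 1.332, -0.998]
force: [0.6, 1.1, -2.3]
finger_gap: 0.0185
```

```bash
python3 st.py;python3 pic.py h1 150,120,290,270 290,170,410,290
```

```text
t 8.7 pos [ 0.5159 -0.1836  0.1081] jaw 16.26 tilt 0.09 F [ 0.6  1.1 -2.3] tq [ 0.09 -0.   -0.01] gap 0.0185
```

View pics/h1.png

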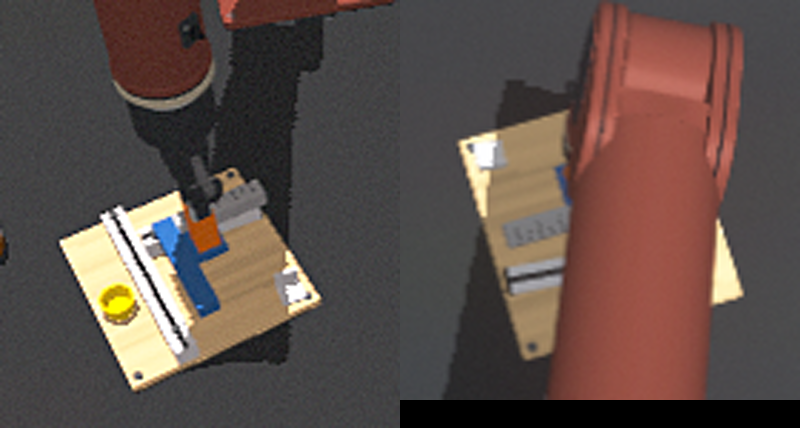

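```bash
cat > ov.py <<'E'
import sys
from station import r
from h import *
from scipy.spatial.transform import Rotation as R
n=sys.argv[1];th=float(sys.argv[2])
E=[(0,1),(0,2),(0,4),(1,3),(1,5),(2,3),(2,6),(3,7),(4,5),(4,6),(5,7),(6,7)]
s=r.observe();M=R.from_rotvec(s["orientation"]).as_matrix();a=np.arctan2(M[1,1],M[0,1])
cn=np.array(s["position"][:2])-.042*np.array([np.cos(a)-np.sin(a),np.sin(a)+np.cos(a)]);z=s["position"][2]-.0297
pf=[.4683,-.2531,.2865]
d=cn-pf[:2];ca,sa=np.cos(pf[2]),np.sin(pf[2]);print("corner in frame mm",1000*(ca*d[0]+sa*d[1]),1000*(-sa*d[0]+ca*d[1]),"under",z,"rel yaw deg",np.degrees(a-pf[2]),"F frame",ca*s["force"][0]+sa*s["force"][1],-sa*s["force"][0]+ca*s["force"][1],s["force"][2])
out=[]
for nm,(u0,v0,u1,v1) in(("scene",(160,160,275,265)),("top",(295,180,410,285))):
    c=r.camera(nm);c=dict(c,cx=c["cx"]-.5,cy=c["cy"]-.5);k=7 if nm=="scene" and len(sys.argv)>3 else 3.478
    im=cv2.resize(c["frame"][v0:v1,u0:u1,::-1],None,fx=k,fy=k,interpolation=cv2.INTER_CUBIC);im=cv2.convertScaleAbs(im,alpha=1.4)
    for bs,p,zz,col in((SQ,[*cn,a],z,(0,0,255)),(frame(th),pf,0,(0,160,0))):
        for b in bs:
            q=((proj(c,T(b,*p,zz))+.5-[u0,v0])*k).astype(int)
            for e in E: cv2.line(im,q[e[0]].tolist(),q[e[1]].tolist(),col,1)
    out.append(im)
    if len(sys.argv)>3: im=im[:600,:800];cv2.imwrite(f"pics/{n}.png",im);break
else: cv2.imwrite(f"pics/{n}.png",np.hstack(out)[:,:800])
E
python3 ov.py h2 -.08 1
```

```text
corner in frame mm 24.27772430102051 13.08935633094675 under 0.07873271411493453 rel yaw deg 0.004205519423234589 F frame -0.5383224662637458 0.3974434737114627 -3.8876450626813344
```

View pics/h2.png

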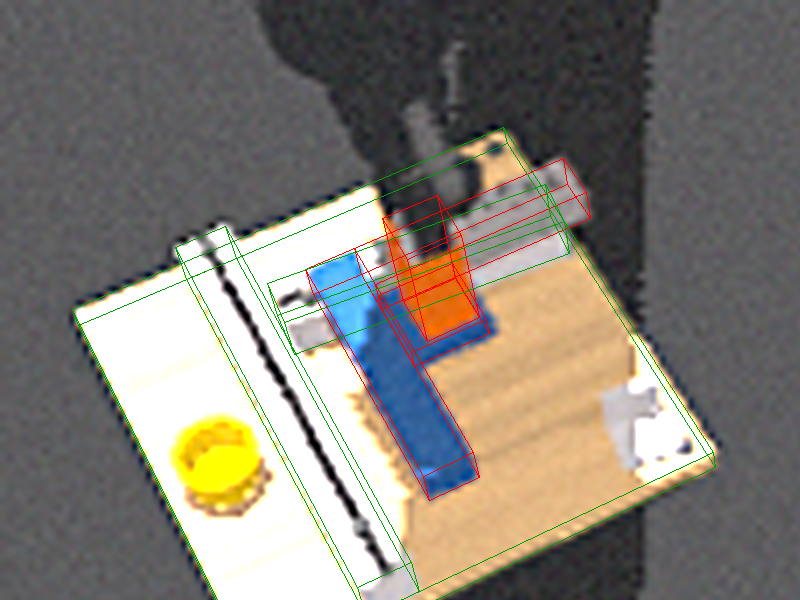

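The scene overlay agrees with both models within about a pixel: the square sits 24 mm and 13 mm off the corner, parallel to the rail. Descending to just above the board.

play_rows(
  claw=[-1,-1,-1,-1,-1,-1,-1,-1,-1],
  travel=[
    [0,0,-0.015],
    [0,0,-0.015],
    [0,0,-0.015],
    [0,0,-0.01],
    [0,0,-0.005],
    [0,0,-0.003],
    [0,0,-0.001],
    [0,0,0],
    [0,0,0],
  ],
  twist=[0,0,0,0,0,0,0,0,0],
)

```text
t: 9.6
position: [0.5171, -0.1826, 0.0457]
orientation: [0.996, 1.33, -0.995]
force: [-1.0, -0.1, -3.7]
finger_gap: 0.0184
```

```bash
python3 st.py;python3 ov.py h3 -.08 1
```

```text
t 9.6 pos [ 0.5171 -0.1826  0.0457] jaw 16.41 tilt 0.06 F [-1.  -0.1 -3.7] tq [-0.01  0.02  0.05] gap 0.0184
corner in frame mm 24.714886318496884 11.874690385846467 under 0.015989923232944996 rel yaw deg -0.0003643363745678417 F frame -0.9343635229995451 0.1928062945446666 -3.7288915716128788
```

View pics/h3.png

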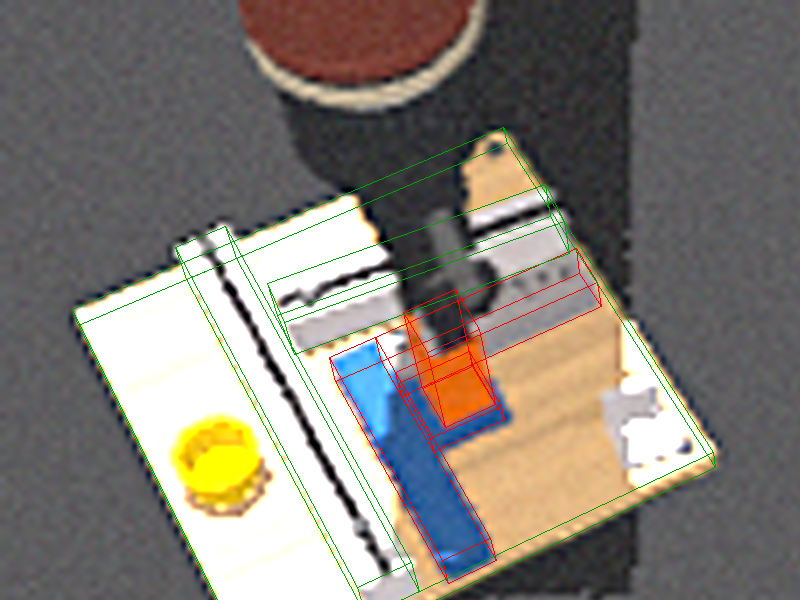

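play_rows(
  claw=[-1,-1,-1,-1,-1,-1,-1,-1,-1,-1],
  travel=[
    [0,0,-0.0015],
    [0,0,-0.0015],
    [0.0006,-0.0019,0],
    [0.0006,-0.0019,0],
    [0.0006,-0.0019,0],
    [0.0006,-0.0019,0],
    [0.0003,-0.001,0],
    [0,0,0],
    [0,0,0],
    [0,0,0],
  ],
  twist=[0,0,0,0,0,0,0,0,0,0],
)

```text
t: 10.48
position: [0.5193, -0.191, 0.042]
orientation: [0.996, 1.331, -0.996]
force: [-0.4, -0.2, -3.4]
finger_gap: 0.0186
```

```bash
python3 st.py;python3 ov.py h4 -.08 1
```

```text
t 10.48 pos [ 0.5193 -0.191   0.042 ] jaw 16.42 tilt 0.01 F [-0.4 -0.2 -3.4] tq [ 0.   -0.   -0.02] gap 0.0186
corner in frame mm 24.43360217197042 3.194620051040119 under 0.012307965423246008 rel yaw deg 0.0011527555990773289 F frame -0.4212382971689304 -0.1084734897257079 -3.3930468341451516
```

Still hanging free. Next I'll move along −y until it touches the rail.

play_rows(
  claw=[-1,-1,-1,-1,-1,-1],
  travel=[
    [0.0003,-0.001,0],
    [0.0003,-0.001,0],
    [0.0003,-0.001,0],
    [0,0,0],
    [0,0,0],
    [0,0,0],
  ],
  twist=[0,0,0,0,0,0],
)

```text
t: 11.03
position: [0.5201, -0.1936, 0.0421]
orientation: [0.996, 1.332, -0.995]
force: [-3.5, 3.8, 2.4]
finger_gap: 0.0177
```

```bash
python3 st.py;python3 ov.py h4 -.08 1
```

```text
t 11.03 pos [ 0.5201 -0.1936  0.0421] jaw 16.43 tilt 0.03 F [-3.5  3.8  2.4] tq [ 0.84  0.72 -0.02] gap 0.0177
corner in frame mm 24.48771950182471 0.4057070757435893 under 0.012409334569109368 rel yaw deg 0.01434148773149399 F frame -2.2309787709376057 4.637164588364675 2.3667555804897935
```

play_rows(
  claw=[-1,-1,-1,-1,-1,-1,-1,-1,-1,-1,-1,-1,-1,-1],
  travel=[
    [-0.0001,0.0005,0.0003],
    [-0.0019,-0.0006,0],
    [-0.0019,-0.0006,0],
    [-0.0019,-0.0006,0],
    [-0.0019,-0.0006,0],
    [-0.0019,-0.0006,0],
    [-0.0019,-0.0006,0],
    [-0.0019,-0.0006,0],
    [-0.0019,-0.0006,0],
    [-0.0019,-0.0006,0],
    [-0.0019,-0.0006,0],
    [0,0,0],
    [0,0,0],
    [0,0,0],
  ],
  twist=[0,0,0,0,0,0,0,0,0,0,0,0,0,0],
)

```text
t: 12.25
position: [0.501, -0.1995, 0.0423]
orientation: [0.996, 1.331, -0.996]
force: [0.9, 4.6, 1.6]
finger_gap: 0.0184
```

```bash
python3 st.py;python3 ov.py h5 -.04 1
```

```text
t 12.25 pos [ 0.501  -0.1995  0.0423] jaw 16.42 tilt 0.01 F [0.9 4.6 1.6] tq [ 0.99 -0.24  0.01] gap 0.0184
corner in frame mm 4.518630568211376 0.19081748548850966 under 0.012641538207974864 rel yaw deg 0.0022055208755605835 F frame 2.1415372922861424 4.130482812818431 1.5685891363736129
```

View pics/h5.png

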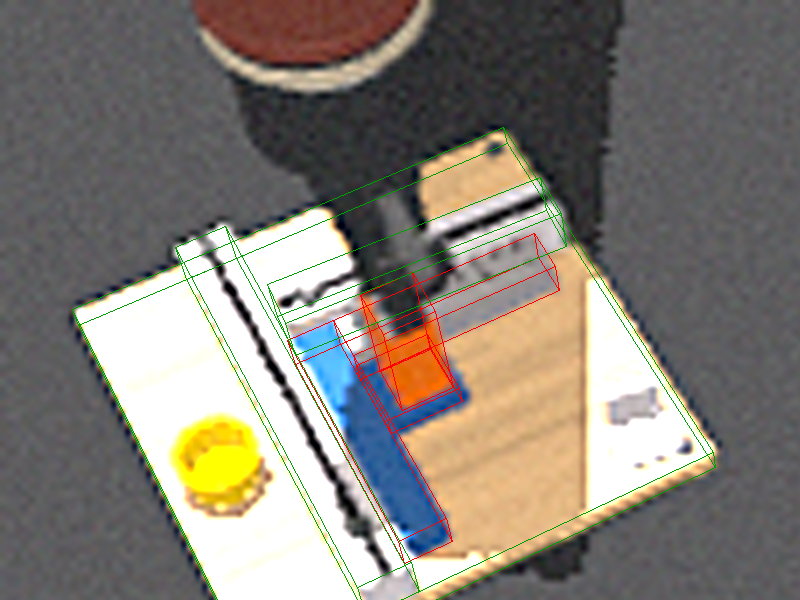

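The strut's free end is now touched and opening. I'll continue with small −x steps.

play_rows(
  claw=[-1,-1,-1,-1,-1,-1],
  travel=[
    [-0.001,-0.0003,0],
    [-0.001,-0.0003,0],
    [-0.001,-0.0003,0],
    [-0.001,-0.0003,0],
    [0,0,0],
    [0,0,0],
  ],
  twist=[0,0,0,0,0,0],
)

```text
t: 12.8
position: [0.4974, -0.2005, 0.0425]
orientation: [0.996, 1.331, -0.995]
force: [2.0, 4.4, 1.2]
finger_gap: 0.0185
```

```bash
python3 st.py;python3 ov.py h6 -.0 1
```

```text
t 12.8 pos [ 0.4974 -0.2005  0.0425] jaw 16.43 tilt 0.03 F [2.  4.4 1.2] tq [ 1.17 -0.51  0.02] gap 0.0185
corner in frame mm 0.8244835326067981 0.21275197165706589 under 0.012766506074946744 rel yaw deg 0.01625744391768007 F frame 3.112578123171142 3.6252723281247 1.2244515079587226
```

play_rows(
  claw=[-1,-1,-1,-1,-1],
  travel=[
    [-0.0008,-0.0002,0],
    [-0.0007,-0.0002,0],
    [0,0,0],
    [0,0,0],
    [0,0,0],
  ],
  twist=[0,0,0,0,0],
)

```text
t: 13.27
position: [0.497, -0.2007, 0.0428]
orientation: [0.996, 1.33, -0.994]
force: [4.4, 5.0, 1.3]
finger_gap: 0.018
```

```bash
python3 st.py;python3 ov.py h7 0 1
```

```text
t 13.27 pos [ 0.497  -0.2007  0.0428] jaw 16.45 tilt 0.14 F [4.4 5.  1.3] tq [ 1.3  -1.18 -0.01] gap 0.018
corner in frame mm 0.3569048443475807 0.12924844307328406 under 0.013117464961535385 rel yaw deg 0.03498480685831282 F frame 5.608503163380799 3.548665333835232 1.3259680321445046
```

View pics/h7.png

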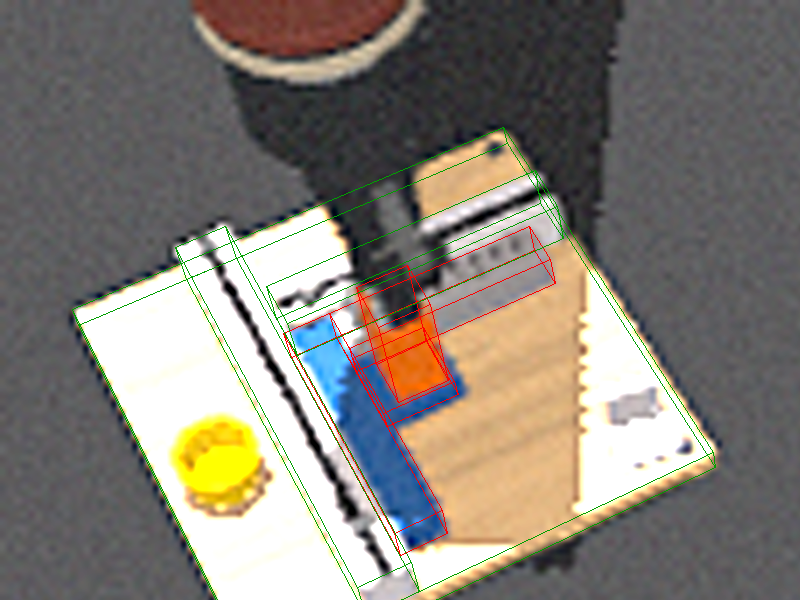

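Motion stalled while force rose, so it has reached the stop. I'll press more firmly along both axes.

play_rows(
  claw=[-1,-1,-1,-1,-1,-1,-1,-1],
  travel=[
    [-0.0007,-0.0012,0],
    [-0.0007,-0.0012,0],
    [-0.0007,-0.0012,0],
    [0,0,0],
    [0,0,0],
    [0,0,0],
    [0,0,0],
    [0,0,0],
  ],
  twist=[0,0,0,0,0,0,0,0],
)

```text
t: 13.98
position: [0.4969, -0.202, 0.0437]
orientation: [0.997, 1.329, -0.989]
force: [8.7, 13.1, 6.5]
finger_gap: 0.0185
```

```bash
python3 st.py;python3 ov.py h8 0 1
```

```text
t 13.98 pos [ 0.4969 -0.202   0.0437] jaw 16.57 tilt 0.33 F [ 8.7 13.1  6.5] tq [ 2.91 -1.82 -0.02] gap 0.0185
corner in frame mm 0.024873418663270898 -1.1394300010930516 under 0.01400409894331291 rel yaw deg 0.1516242707991206 F frame 12.066489572536439 10.090871750773397 6.528517846379676
```

View pics/h8.png

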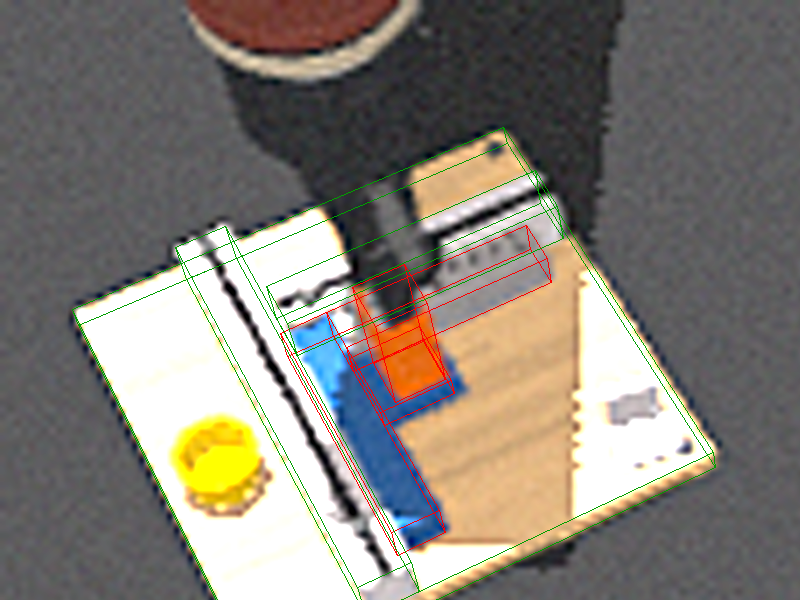

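```bash
cat > v.py <<'E'
from station import r
from h import *
c=r.camera("scene");c=dict(c,cx=c["cx"]-.5,cy=c["cy"]-.5)
w=(185,195,235,250);u0,v0,u1,v1=w
f=c["frame"].astype(float)
hsv=cv2.cvtColor(c["frame"],cv2.COLOR_RGB2HSV)
b=np.clip((f[:,:,2]-f[:,:,0])/40,0,1)[v0:v1,u0:u1]
pf=[.4683,-.2531,.2865]
LEG=[box(0,120,0,22,0,18),box(22,56,22,56,0,10)];POST=[box(30,54,30,54,10,66)];STEEL=[box(0,22,22,120,0,18)]
def J(p):
    m=render(c,LEG,p,win=w,z=.012);o=np.maximum(render(c,POST,p,win=w,z=.012),render(c,STEEL,p,win=w,z=.012));
    keep=(o<.02);return (((m-b)*keep)**2).sum()
p=np.array(pf)
for s in(.004,.002,.001):
    o=minimize(J,p,method="Nelder-Mead",options=dict(initial_simplex=np.vstack([p]+[p+s*np.array([1,1,6])*np.eye(3)[i] for i in range(3)]),xatol=1e-5,fatol=1e-3));p=o.x
d=p[:2]-pf[:2];ca,sa=np.cos(pf[2]),np.sin(pf[2])
print("blue leg fit: corner in frame mm",1e3*(ca*d[0]+sa*d[1]),1e3*(-sa*d[0]+ca*d[1]),"yaw deg",np.degrees(p[2]-pf[2]),o.fun)
u0,v0,k=195,175,10
im=cv2.resize(cv2.convertScaleAbs(c["frame"][v0:v0+60,u0:u0+60,::-1],alpha=1.3),None,fx=k,fy=k,interpolation=cv2.INTER_CUBIC)
for th,col in((-.03,(0,0,255)),(0,(0,200,0)),(.03,(255,0,0))):
    X=T(T(np.array([[0,-15,36],[0,117,36],[12,117,36],[12,-15,36]])/1000.,-.012,.018,th),*pf)
    q=((proj(c,X)+.5-[u0,v0])*k).astype(int)
    cv2.polylines(im,[q.reshape(-1,1,2)],False,col,1)
cv2.imwrite("pics/v1.png",im)
E
python3 v.py; python3 st.py
```

```text
blue leg fit: corner in frame mm -0.302506498578994 3.1138472770288383 yaw deg -0.692527417933161 25.25034073433295
t 14.08 pos [ 0.497  -0.2019  0.0437] jaw 16.57 tilt 0.33 F [ 8.6 12.5  6.3] tq [ 2.94 -1.92 -0.  ] gap 0.0185
```

View pics/v1.png

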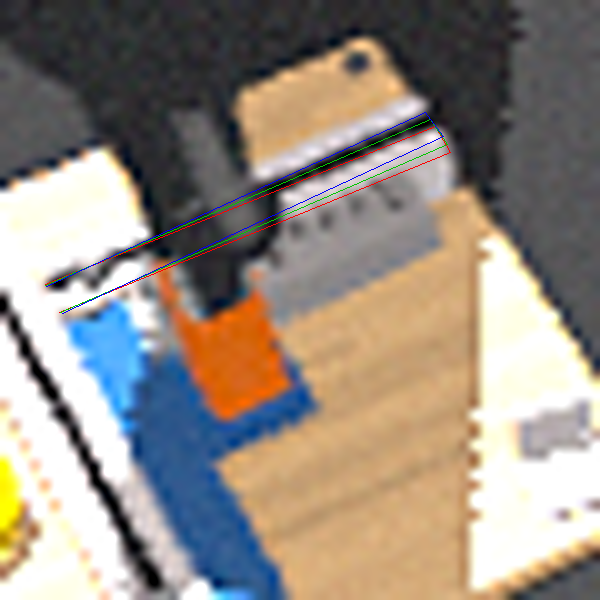

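The scene view suggests the strut may still lean slightly: its slot line sits on the −0.03 rad line. I'll measure the slot lines and refit the blue leg, this time modelling what the rail hides.

```bash
cat > v2.py <<'E'
import sys,pickle
from h import *
from scipy.ndimage import map_coordinates
if sys.argv[1]=="0": c=pickle.load(open("c0.pkl","rb"))["scene"]
else:
    from station import r
    c=r.camera("scene")
    pickle.dump(c,open("cn.pkl","wb"))
c=dict(c,cx=c["cx"]-.5,cy=c["cy"]-.5)
g=c["frame"].astype(float).mean(2);pf=[.4683,-.2531,.2865]
def dark(Xl,off,n):  # local slot pts + lateral offsets -> subpixel lateral centre of darkness
    res=[]
    for X in Xl:
        pts=T(X+np.outer(off,n),*pf);q=proj(c,pts);v=map_coordinates(g,[q[:,1],q[:,0]],order=1)
        bl=np.interp(off,[off[0],off[-1]],[v[:5].max(),v[-5:].max()]);d=np.clip(bl-v,0,None);d[d<.5*d.max()]=0
        res.append((off*d).sum()/max(d.sum(),1e-6) if d.max()>15 else np.nan)
    return np.array(res)
off=np.linspace(-.007,.007,57)
x=np.linspace(.01,.13,13) if sys.argv[1]=="0" else np.linspace(-.055,.13,15)
l=dark(np.c_[x,0*x-.012,0*x+.036],off,[0,1,0]);ok=~np.isnan(l)
print("rail slot y offs mm",np.round(l*1e3,1),"line deg, off@0",np.round([np.degrees(np.polyfit(x[ok],l[ok],1)[0]),1e3*np.polyfit(x[ok],l[ok],1)[1]],2))
for th0 in ([-.09] if sys.argv[1]=="0" else [-.015]):
    y=np.r_[np.linspace(-.01,.005,4),np.linspace(.045,.11,14)]
    X=T(np.c_[0*y,y,0*y+.036],-.012,.018,th0)
    l=dark(X,off,[np.cos(th0),np.sin(th0),0]);ok=~np.isnan(l)
    print("strut lat mm",np.round(l*1e3,1),"th est",th0-np.polyfit(y[ok],l[ok],1)[0],"using far part through pivot:",th0-np.nanmedian(l[8:]/y[8:]))
E
python3 v2.py 0; python3 v2.py 1
```

```text
rail slot y offs mm [0.2 0.6 0.8 1.4 0.9 0.9 0.3 0.6 1.  1.3 1.3 1.6 1.4] line deg, off@0 [0.43 0.41]
strut lat mm [ 0.4 -0.1  2.8  1.5  1.2  0.6  0.4  0.8  0.6  0.7  0.3  0.8  0.3  0.7
  0.1  0.5  0.4  0.6] th est -0.08366190814148787 using far part through pivot: -0.09502599567518855
rail slot y offs mm [0.1 0.5 0.6 0.7 0.7 0.3 0.8 1.1 0.9 0.1 0.8 0.3 0.6 0.5 1.4] line deg, off@0 [0.12 0.55]
strut lat mm [ 1.   0.2  2.7  1.7  nan  nan -0.7 -0.  -0.7 -1.1 -0.6 -0.8 -1.  -0.7
 -1.6 -1.3 -1.6 -1.5] th est 0.011218607183020264 using far part through pivot: -0.0022307794066678995
```

Rail slot check: the frame's y is about +0.5 mm from my fit, which agrees with where contact began. The strut measures about 0.00 rad, so my reading of the picture was wrong. I'll ease the y push a little to limit tipping in the grip, then confirm it's steady.

play_rows(
  claw=[-1,-1,-1,-1,-1,-1,-1,-1],
  travel=[
    [-0.0003,0.0007,0],
    [0,0,0],
    [0,0,0],
    [0,0,0],
    [0,0,0],
    [0,0,0],
    [0,0,0],
    [0,0,0],
  ],
  twist=[0,0,0,0,0,0,0,0],
)

```text
t: 14.8
position: [0.4968, -0.2019, 0.0438]
orientation: [0.997, 1.328, -0.99]
force: [8.3, 11.0, 4.7]
finger_gap: 0.0186
```

```bash
python3 st.py;python3 ov.py h9 0 1; python3 v2.py 1; cat > v3.py <<'E'
import pickle
from h import *
c=pickle.load(open("cn.pkl","rb"));c=dict(c,cx=c["cx"]-.5,cy=c["cy"]-.5)
w=(185,195,235,250);u0,v0,u1,v1=w
f=c["frame"].astype(float);b=np.clip((f[:,:,2]-f[:,:,0])/40,0,1)[v0:v1,u0:u1]
pf=np.array([.4681,-.2526,.2865])
LEG=[box(0,120,0,22,0,18),box(22,56,22,56,0,10)];POST=[box(30,54,30,54,10,66)];STEEL=[box(0,22,22,120,0,18)]
R0=render(c,[box(-65,140,-24,0,12,36)],pf,win=w)
def J(p):
    m=render(c,LEG,p,win=w,z=.012)*(1-R0);o=np.maximum(render(c,POST,p,win=w,z=.012),render(c,STEEL,p,win=w,z=.012))
    return (((m-b)*(o<.02))**2).sum()
p=pf.copy()
for s in(.004,.002,.001):
    o=minimize(J,p,method="Nelder-Mead",options=dict(initial_simplex=np.vstack([p]+[p+s*np.array([1,1,6])*np.eye(3)[i] for i in range(3)]),xatol=1e-5,fatol=1e-3));p=o.x
d=p[:2]-pf[:2];ca,sa=np.cos(pf[2]),np.sin(pf[2])
print("blue fit mm",1e3*(ca*d[0]+sa*d[1]),1e3*(-sa*d[0]+ca*d[1]),"yaw deg",np.degrees(p[2]-pf[2]),o.fun)
E
python3 v3.py
```

```text
t 14.8 pos [ 0.4968 -0.2019  0.0438] jaw 16.54 tilt 0.35 F [ 8.3 11.   4.7] tq [ 2.47 -2.09 -0.  ] gap 0.0186
corner in frame mm -0.08779169924119162 -1.077571384283579 under 0.01413412701937741 rel yaw deg 0.1274970934313725 F frame 11.093148933923374 8.153277770774253 4.652682158823846
rail slot y offs mm [0.1 0.5 0.6 0.7 0.7 0.3 0.8 1.2 0.9 0.1 0.8 0.2 0.3 0.5 1.4] line deg, off@0 [0.09 0.55]
strut lat mm [ 1.   0.1  2.6  1.7  nan  nan -1.8 -0.4 -0.7 -1.  -0.7 -0.8 -1.1 -0.9
 -1.7 -1.4 -1.6 -1.4] th est 0.01105449750457424 using far part through pivot: -0.0025384068696335527
blue fit mm -0.14027471979333433 1.144705015580812 yaw deg -1.0321057802301599 11.206251652016697
```

Pressed home and steady. The bar reactions are about 11 N and 8 N, the jaw is parallel to the rail within about 0.2°, and the strut is at about 0 rad. Handing in.

```bash
python3 -c "
from station import r
print(r.job_done())"; python3 st.py
```

```text
the job is handed in; nothing more can be done
None
the job is handed in; nothing more can be done
```

I picked up the set square by its orange grip and carried it to the frame corner, turning it 38.8° on the way. I lowered it to the board, slid it against the rail, then pushed it in along the rail until it stopped against the strut. I handed in at about 15 s with it still gripped and pressing both bars; the hand-in gave no verdict.

| Check before handing in | Reading | Limit |
|---|---|---|
| Push towards strut / rail, from the wrist force | about 11 N / 8 N | over 1 N each |
| Strut angle, from its slot line in the scene view | about -0.003 rad (a second fit gave +0.011) | ±0.03 rad |
| Gripper jaw against my fitted rail direction | 0.13° | 2° |
| Corner from gripper pose, after a 0.5 mm rail correction | about -0.1 mm in x, -1.6 mm in y | ±3 mm |
| Underside above the board, from gripper pose | about 2 mm | 8 mm |
| Gripper tilt | 0.35° | 4.5° (square) |

- **Square's angle:** an image fit of the blue leg gave -1.0° to the rail, against +0.13° from the gripper. I put that down to shadow and the rail hiding part of the leg. Both are inside the limit.
- **Square's position:** the same image fit put the corner at +1.1 mm in y, against about -1.6 mm from the gripper. The square may have rocked slightly in the pads under the push.
- **Not measured:** I did not measure the square's own tilt, or each bar's contact force separately. The top camera was blocked by the arm, so these late checks used only the scene camera and the arm's readings.
- **Finger gap:** it read 18.6 mm on the 24 mm post, which I never explained, though the square lifted and held securely.

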